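Set the hold-down screw to the gauge blade

ROBOT

A 7-joint arm with a two-finger parallel gripper is mounted at the origin on a cart in front of the work surface, level with it; the furniture and walls round the work are solid. World frame = base frame: x ahead of the robot, y to its left, z up, the work surface at z = 0. Lengths are in mm, angles in rad, forces in N, time in s.
With the tool pointing down it reaches from about 400 to 850 mm from the base axis. Payload 4.4 kg.
Tool frame: the origin (TCP) lies at the very end of the fingers, on their centre line; the grasp point (between the pads) lies 19 mm behind it; z points along the fingers, y is the line along which they close (so a half turn about z gives the same grasp; the last joint's range is limited). The gripper opens to 94 mm and grips with 3 to 60 N. Pads are 16 mm wide; open, the fingers measure 119 mm over their backs; the gripper's body (75 mm by 177 mm) begins 78 mm behind the grasp point.
Start: joints at [-1.411, 0.628, 0.038, 1.517, -0.027, 0.996, -0.02], TCP at [145.499, 633.52, 205.478] pointing down, gripper open.
Joint ranges: [-3.06, 3.06], [-0.37, 2.12], [-1.25, 1.32], [0.18, 2.47], [-1.1, 4.24], [0.23, 1.98], [-2.94, 2.94]. Speed limits (rad/s): [2.57, 2.57, 3.14, 3.14, 3.14, 3.14, 3.14].

INTERFACE

Orientations are given as a rotation vector (axis times angle).
In Python, from cell import ctrl gives the robot as it stands.
- The arm moves only by the tool servo_tool, never from a script. Its argument "deltas" is a list of rows, each a list of 7 numbers: the shift along the tool's x, y, z in cm, then the turn, a rotation vector about the tool's x, y, z in degrees, then the closure, from 0 (fully open) to 1 (shut). In form: [[tx, ty, tz, wx, wy, wz, jaw], ...]. A call has 1 to 12 rows; each row is the pose to reach, as a shift and turn from the pose commanded when the call began, along the tool's axes at that moment; what a row does not reach only later rows make up. A row lasts 1/8 s, in which the tool goes at most 62.5 mm and 10.7 degrees, less where a joint would pass 70% of its speed; a pose out of reach is approached as far as the arm can. A call with a gripper value outside its range is refused whole. The fingers move at their own pace and stop on an object; the grip force is fixed at half the most. Time passes only in rows, so rows that repeat a pose let the fingers close. It gives the time, the measured TCP pose, the force, the opening and the grip force at its end, in the units of the state.
- ctrl.state(): the state, without advancing time (a new reading comes with each control period).
- ctrl.camera(name): name is "scene" or "top" or "wrist"; returns a dict with "frame" (384x512x3 uint8, red, green, blue), "intrinsics" (3x3 intrinsics, pixels), "distortion" ([k1, k2, p1, p2, k3] as OpenCV has them; the pictures are not rectified), "rvec" (rotation vector, rad) and "tvec" (3), from world to camera coordinates, as OpenCV has them. Camera axes: x right, y down, z forward; pixel columns grow to the right and rows downward; lengths in mm; the calibration is good to about 2 mm. A picture is of the moment at which its call begins. There is no depth.
- ctrl.job_done(): hands the job in; it is judged then, once.
The state is a dict: "time_s": time; "joint_pos": joint angles; "joint_velocities": joint speeds; "joint_efforts": joint torques, N m; "eef_pos": TCP position; "orientation": TCP orientation; "contact_force": force on the tool from outside, world axes, zero at the start; "wrist_torque": the same for the moment, N m; "opening": finger opening in mm; "finger_force": force on a finger pad.
Only numpy, scipy, OpenCV 4.12 (cv2) and the standard library are available. Lean on these libraries where they do the work, as an engineer would, in place of code of your own. Each camera call takes 0.05 s, during which the arm holds its last target. There are 200 camera calls.

TASK

A thin steel gauge blade lies on the sleeve under the foot of one of the two hold-down stands. Turn the wing screw of that stand clockwise (seen from above) until its foot comes down and just drags on the blade, which is when the wing lies in line with the stand's arm, then let go. Do not shift the blade, and leave the screw of the other stand alone.

Things in the scene. Friction and masses are not known exactly. Their poses are not given: they have to be found in the camera images.
- screw (a joint): wing screw of the stand with the blade. Turn in rad: 0 backed off, grows clockwise seen from above, range 0 to 2.4; starts 0 to 0.5, stays where left (friction 0.05 N m). Steep thread: screw, wing and foot sink 5 mm per rad. Foot meets blade at about 0.95; then a spring presses about 0.5 N plus 4 N per rad more. At 1.35 (right drag) the wing is in line with the arm; 0.95 to 1.75 is still fair.
- wing (a point): centre of the wing on that screw, on its vertical axis, at grip height, 112 mm above the bench at 0 rad. The wing is a flat steel bar on edge, 56 mm long along this point's x, 12 mm thick along y, 24 mm high (12 mm above and below the point); z up. Below it 16 mm of stem, then the arm of the grey C-shaped stand (base 96 x 140, 84 mm high, bolted down, sleeve in its nest).
- foot: round spring foot, 18 mm across, under the same screw; it does not turn. Origin: centre of its underside, on the screw axis. Its x axis points along the stand's arm, from the screw to the column at the back; z up. At the start its underside stands 2 to 5 mm above the blade.
- gauge_blade: loose plain steel gauge strip 88 x 14 x 2 mm with round ends, lying flat across the sleeve under the foot, its hole end sticking out 52 mm towards the robot. Origin: on its underside, 36 mm from its far end, about under the foot; x along the strip towards its far end, z up. Its underside is 37 mm above the bench.
- spare_wing_end (a point): one end of the wing of the other, identical stand, which holds a sleeve but no blade: the point lies in the middle of the wing's end, 26 mm from that screw's axis. That screw is not to be turned.

How it is judged (in metres and radians):
At the end, for the whole second after the job is handed in: The foot presses lightly on the gauge blade (0.25 to 4.2 N, screw between 0.9 and 1.8 rad, that is the wing within about 25 degrees of the arm's line), and the blade is at rest within 15 mm of where it lay (contact force between foot and gauge_blade between 0.25 and 4.2 N and value of joint screw between 0.9 and 1.8 rad and distance of gauge_blade from where it was at the start of the episode below 0.015 m and linear speed of gauge_blade below 0.02 m/s); the robot touches nothing.
It fails at once if the screw of the other stand is turned by more than about 20 degrees (distance of spare_wing_end from where it was at the start of the episode above 0.009 m).
It fails at once if the gauge blade is pushed more than 30 mm from its place (distance of gauge_blade from where it was at the start of the episode above 0.03 m).
It also fails if it takes over 32 s, if anything falls off the work surface, if the arm or the gripper's body presses on something with over 40 N, if the wrist force passes 120 N, or if a joint passes its speed limit or range.

## Working session

There is one attempt and no reset: what is moved stays moved. The work goes in short steps, Python scripts to look and compute and a tool call to move; the robot and the scene stay as the last step left them, time stands still between calls to the robot, and variables do not carry over. Pictures are saved under pics/ and viewed, at most 10 in all, crops included, and the job is handed in when it is done.

Besides the shell and the picture viewer there is one more tool, called after ">>>" in YAML: its name, and indented under it one key for each argument. servo_tool: Moves the arm, as the interface text tells. Its arguments: {"type":"object","properties":{"deltas":{"type":"array"}},"required":["deltas"]}

```bash
mkdir -p pics; ls; python3 - <<'E'
from cell import ctrl
import cv2,numpy as np
ims=[]
for n in("scene","top","wrist"):
    c=ctrl.camera(n); cv2.imwrite(f"pics/{n}0.png",c["frame"][...,::-1])
    R=cv2.Rodrigues(np.array(c["rvec"],float))[0]
    print(n,np.round(-R.T@np.array(c["tvec"]).ravel()),np.round(R[2],2))
print(ctrl.state())
E
```

```text
pics
scene [ 81. 390. 737.] [ 0.52 -0.44 -0.73]
top [ 283.    6. 1153.] [ 0.21 -0.   -0.98]
wrist [ 65. 652. 385.] [ 0.28 -0.07 -0.96]
{'time_s': 0.15, 'joint_pos': array([-1.41079797,  0.62909903,  0.03844889,  1.51812687, -0.02703146,
        0.99628172, -0.01999411]), 'joint_velocities': array([ 8.21327923e-04, -2.16533029e-03,  4.59205557e-04, -1.75982963e-03,
        1.99292958e-04, -4.43036611e-04, -3.99012638e-05]), 'joint_efforts': array([ 1.13178230e-03, -5.50094569e+01,  1.14475284e+00, -1.86818898e+01,
       -5.21425833e-02,  2.09112593e-02,  9.32543003e-05]), 'eef_pos': array([145.37224006, 633.02707437, 204.79146319]), 'orientation': array([-3.53927673e-01, -3.12141112e+00,  2.17763827e-03]), 'contact_force': array([-0.38691307, -0.83692538,  0.59892412]), 'wrist_torque': array([0.01015301, 0.02636354, 0.01536294]), 'finger_force': 0.0, 'opening': 94.17666575642514}
```

View pics/scene0.png

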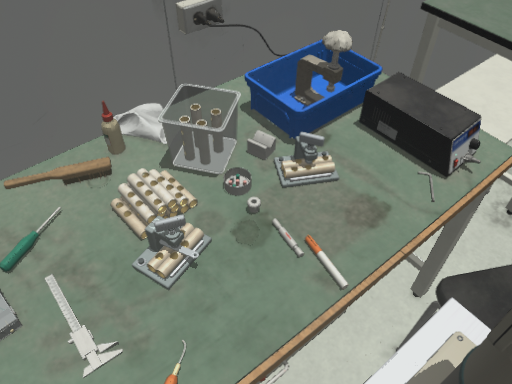

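View pics/top0.png

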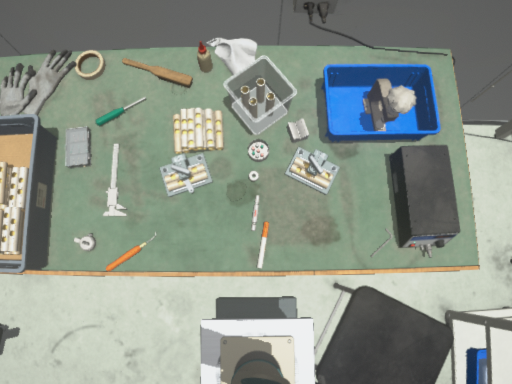

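The left stand is at scene (175,245) and top (186,175). The right one is at scene (308,160) and top (313,168). I'll zoom in on both.

```bash
python3 - <<'E'
import cv2,numpy as np
s=cv2.imread("pics/scene0.png");t=cv2.imread("pics/top0.png")
r=lambda a,x,y:cv2.resize(a[y:y+60,x:x+80],(400,300),interpolation=cv2.INTER_CUBIC)
# tiles 80x60 at 5x: scene L(135,210) scene R(268,128); top L(146,145) top R(273,138)
s2=r(s,135,210)
cv2.imwrite("pics/crop1.png",np.vstack([np.hstack([r(s,135,212),r(s,268,128)]),np.hstack([r(t,146,145),r(t,273,138)])]))
E
```

```text
(no output)
```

View pics/crop1.png

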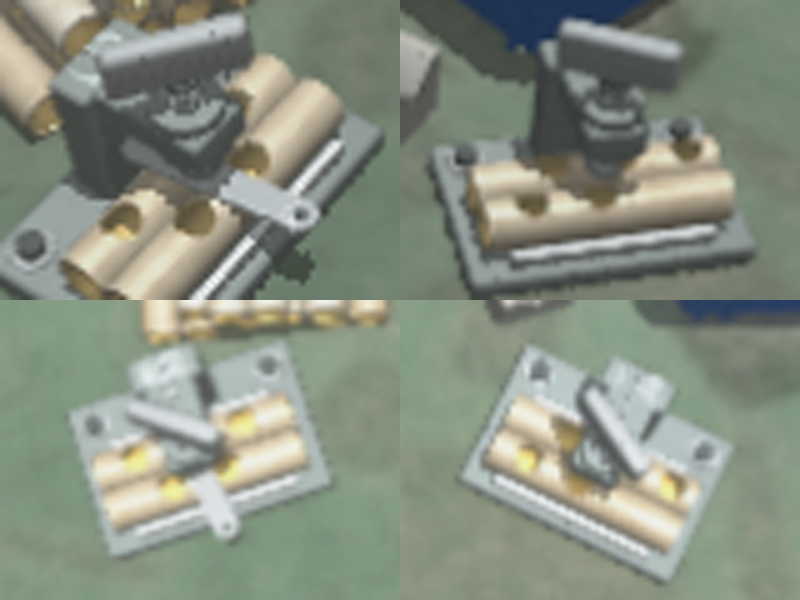

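The left stand holds the blade (strip in top tile 1 at about (220,510)). I'll cast rays for a rough pose.

```bash
cat > h.py <<'E'
from cell import ctrl
import cv2,numpy as np
from scipy.spatial.transform import Rotation as Rot
def ray(c,px,z):
    R=cv2.Rodrigues(np.array(c["rvec"],float))[0];o=-R.T@np.array(c["tvec"],float).ravel()
    u=cv2.undistortPoints(np.array(px,float).reshape(-1,1,2),c["intrinsics"],np.array(c["distortion"],float)).reshape(-1,2)
    d=np.c_[u,np.ones(len(u))]@R
    return o+d*((z-o[2])/d[:,2])[:,None]
def proj(c,P):
    return cv2.projectPoints(np.array(P,float).reshape(-1,3),np.array(c["rvec"],float),np.array(c["tvec"],float),c["intrinsics"],np.array(c["distortion"],float))[0].reshape(-1,2)
def tool(v):  # world vector -> tool axes, cm
    return Rot.from_rotvec(ctrl.state()["orientation"]).inv().apply(v)/10
E
python3 - <<'E'
from h import *
t=ctrl.camera("top")
T=lambda L:[(146+x/5,145+(y-300)/5) for x,y in L]
w=ray(t,T([(128,408),(220,438)]),123)
b=ray(t,T([(70,410),(110,556),(330,485),(280,342)]),8)
bl=ray(t,T([(228,535),(205,490)]),39)
print(w.round(),w.mean(0),np.linalg.norm(w[1]-w[0]));print(b.round(),b.mean(0));print(bl.round())
a=lambda v:np.degrees(np.arctan2(v[1],v[0]))
print("wing",a(w[1]-w[0]),"arm",a(b[0]-b[1]),a(b[3]-b[2]),a(b[2]-b[1])+90,"blade",a(bl[1]-bl[0]))
s=ctrl.state();R=Rot.from_rotvec(s["orientation"]).as_matrix();print(R.round(2),s["eef_pos"])
E
```

```text
[[562. 228. 123.]
 [544. 177. 123.]] [552.9075247  202.41801025 123.        ] 53.51885887460844
[[592. 288.   8.]
 [502. 260.   8.]
 [544. 130.   8.]
 [633. 161.   8.]] [567.68920907 209.76863824   8.        ]
[[508. 185.  39.]
 [535. 199.  39.]]
wing -108.89862541385668 arm 17.168322202886692 19.531440040657344 17.76260211972553 blade 27.71820687383943
[[-0.97  0.22 -0.  ]
 [ 0.22  0.97 -0.  ]
 [ 0.   -0.   -1.  ]] [145.39612917 633.11036696 204.91253911]
```

The wing is at about 71° and the arm at about 18°, so there are about 53° left to turn (start about 0.42 rad, which is plausible). I'll move above it now.

>>> servo_tool:
  deltas:
    - [0,0,-4,0,0,0,0]
    - [-49.2,-32.6,-4,0,0,96,0]
    - [-49.2,-32.6,-4,0,0,96,0]
    - [-49.2,-32.6,-4,0,0,96,0]
    - [-49.2,-32.6,-4,0,0,96,0]
    - [-49.2,-32.6,-4,0,0,96,0]
    - [-49.2,-32.6,-4,0,0,96,0]
    - [-49.2,-32.6,-4,0,0,96,0]
    - [-49.2,-32.6,-4,0,0,96,0]
    - [-49.2,-32.6,-4,0,0,96,0]
    - [-49.2,-32.6,-4,0,0,96,0]
    - [-49.2,-32.6,-4,0,0,96,0]

```text
time_s: 1.7
eef_pos: [553.2, 203.2, 245.3]
orientation: [2.56, 1.819, -0.001]
contact_force: [0.2, 0.9, 0.9]
opening: 94.2
finger_force: 0.0
```

>>> servo_tool:
  deltas:
    - [0,0,0,0,0,0,0]
    - [0,0,0,0,0,0,0]
    - [0,0,0,0,0,0,0]

```text
time_s: 2.08
eef_pos: [551.3, 207.0, 245.5]
orientation: [-2.554, -1.828, -0.0]
contact_force: [0.1, 0.9, -0.3]
opening: 94.1
finger_force: 0.0
```

```bash
python3 - <<'E'
from h import *
s=ctrl.state();R=Rot.from_rotvec(s["orientation"]).as_matrix();print(s["time_s"],R.round(3),s["eef_pos"],s["joint_pos"].round(2),s["contact_force"])
c=ctrl.camera("wrist");f=c["frame"][...,::-1]
cv2.imwrite("pics/w1.png",f)
print(proj(c,[[553,202,122],s["eef_pos"]]))
E
```

```text
2.075 [[ 0.322  0.947 -0.   ]
 [ 0.947 -0.322  0.001]
 [ 0.    -0.    -1.   ]] [551.28424565 206.97569802 245.50927235] [-0.73  0.54  0.52  1.65 -0.31  1.03 -0.44] [ 0.14369997  0.89334548 -0.30515557]
[[252.05633367 190.26787252]
 [247.76644979 242.8624584 ]]
```

View pics/w1.png

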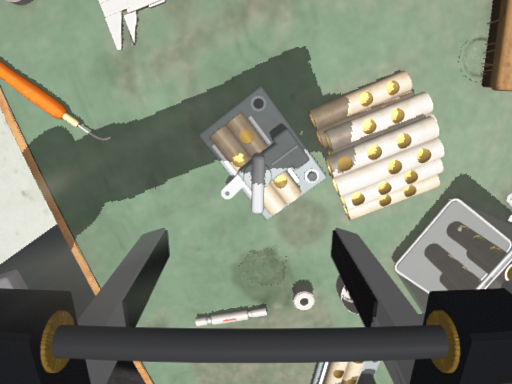

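The wing is at image (257,155)–(257,212), between the open fingers, with the blade tip at (230,190). Next is a zoomed crop.

```bash
python3 - <<'E'
import cv2
f=cv2.imread("pics/w1.png")
cv2.imwrite("pics/w1c.png",cv2.resize(f[85:220,195:330],None,fx=4.4,fy=4.4,interpolation=cv2.INTER_CUBIC))
E
```

```text
(no output)
```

View pics/w1c.png

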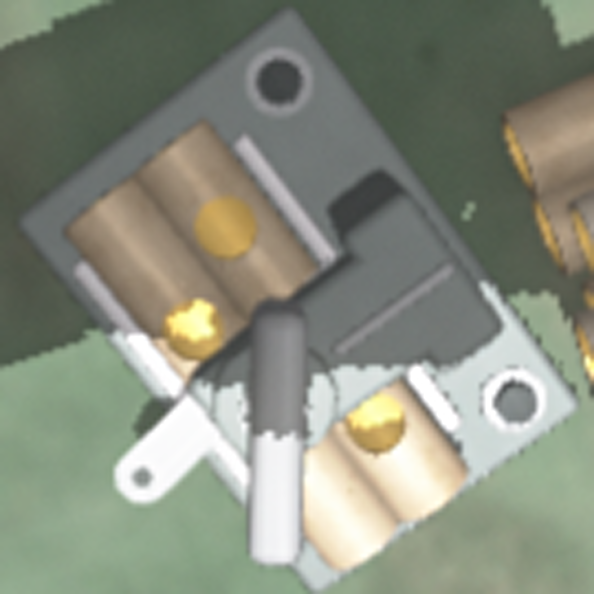

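```bash
python3 - <<'E'
from h import *
c=ctrl.camera("wrist");s=ctrl.state()
T=lambda L:[(195+x/4.4,85+y/4.4) for x,y in L]
w=ray(c,T([(281,298),(275,562)]),122);b=ray(c,T([(290,10),(22,222),(318,590),(577,408)]),8)
bl=ray(c,T([(140,477)]),39)
m=w.mean(0);print(w.round(1),m,np.linalg.norm(w[1]-w[0]));print(b.round(),b.mean(0),np.linalg.norm(b-np.roll(b,-1,0),axis=1),bl)
a=lambda v:np.degrees(np.arctan2(v[1],v[0]))
print("wing",a(w[0]-w[1]),"arm",a(b[0]-b[1]),a(b[3]-b[2]),a(b[1]-b[2])-90,a(b[0]-b[3])-90)
R=Rot.from_rotvec(s["orientation"]).as_matrix();print("tool x ang",a(R[:,0]),"shift cm",tool(m-s["eef_pos"]),s["eef_pos"])
E
```

```text
[[570.2 232.9 122. ]
 [551.  179.1 122. ]] [560.6071657  206.02230185 122.        ] 57.18187858286197
[[594. 287.   8.]
 [506. 257.   8.]
 [550. 127.   8.]
 [637. 156.   8.]] [571.530948   206.37593453   8.        ] [ 93.12977591 137.32691802  92.48042292 137.97707272] [[516.47563698 184.76117705  39.        ]]
wing 70.2914501954962 arm 18.645555751795225 18.243438921913523 18.683585325102243 18.412812104705836
tool x ang 71.13644341616018 shift cm [ 0.25159922  0.86676366 12.35554325] [551.60041989 206.4025732  245.55620972]
```

>>> servo_tool:
  deltas:
    - [0.15,0.87,5,0,0,0.8,0]
    - [0.15,0.87,9,0,0,0.8,0.3]
    - [0.15,0.87,12.5,0,0,0.8,0.5]
    - [0.15,0.87,15.1,0,0,0.8,0.5]
    - [0.15,0.87,15.1,0,0,0.8,0.5]
    - [0.15,0.87,15.1,0,0,0.8,0.5]
    - [0.15,0.87,15.1,0,0,0.8,0.5]

```text
time_s: 3.05
eef_pos: [561.7, 204.6, 95.9]
orientation: [2.569, 1.808, 0.004]
contact_force: [-0.9, 0.2, 0.6]
opening: 46.9
finger_force: 0.0
```

```bash
python3 - <<'E'
from h import *
c=ctrl.camera("wrist");s=ctrl.state()
cv2.imwrite("pics/w2.png",c["frame"][...,::-1]);print(s["eef_pos"],s["contact_force"],s["opening"],proj(c,[s["eef_pos"]]))
E
```

```text
[561.58016929 204.53152282  95.76907137] [-0.23051242 -0.38034378 -0.61095041] 47.236998515106414 [[247.56923653 242.97379313]]
```

View pics/w2.png

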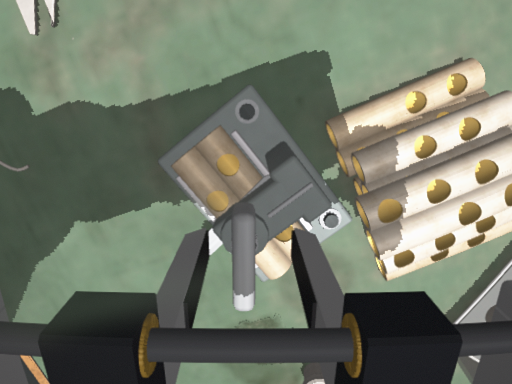

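Fingers straddle the wing. Wing centre is at column ~243, against the finger centre at ~248, so I'll shift about −2.5 mm in y and close.

>>> servo_tool:
  deltas:
    - [0,-0.25,0.1,0,0,0,0.5]
    - [0,-0.25,0.1,0,0,0,0.65]
    - [0,-0.25,0.1,0,0,0,0.75]
    - [0,-0.25,0.1,0,0,0,0.8]
    - [0,-0.25,0.1,0,0,0,0.8]

```text
time_s: 3.72
eef_pos: [558.4, 205.0, 93.4]
orientation: [-2.569, -1.808, 0.0]
contact_force: [-0.9, -0.2, 0.1]
opening: 18.8
finger_force: 0.0
```

```bash
python3 - <<'E'
from h import *
c=ctrl.camera("wrist");s=ctrl.state()
f=c["frame"][...,::-1]
cv2.imwrite("pics/w3.png",cv2.resize(f[180:330,160:340],None,fx=3,fy=3));print(s["eef_pos"],s["contact_force"],s["opening"])
E
```

```text
[558.39759936 205.02497877  93.40507485] [-0.26175091  0.50438933 -0.87443488] 19.03793642449938
```

View pics/w3.png

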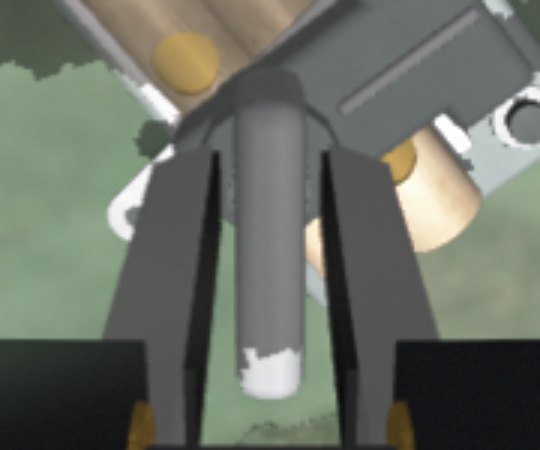

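```bash
python3 - <<'E'
from h import *
c=ctrl.camera("wrist");s=ctrl.state()
w=ray(c,[(160+268/3,180+72/3),(160+270/3,180+397/3)],122)
print(w,np.linalg.norm(w[1]-w[0]),tool(w.mean(0)-s["eef_pos"]),s["eef_pos"])
E
```

```text
[[570.50745972 235.94513166 122.        ]
 [550.62050184 179.58893589 122.        ]] 59.76212760101983 [ 0.32977341  0.11291361 -2.85922901] [558.38514124 205.04316832  93.40800348]
```

Wing axis is 1.4 mm along +x from the TCP. I'll shift, grip, then turn 52° clockwise while sinking 4.5 mm.

>>> servo_tool:
  deltas:
    - [0.14,0.05,0,0,0,0,0.8]
    - [0.14,0.05,0,0,0,0,1]
    - [0.14,0.05,0,0,0,0,1]
    - [0.14,0.05,0,0,0,0,1]
    - [0.14,0.05,0,0,0,0,1]

```text
time_s: 4.45
eef_pos: [559.1, 206.5, 93.4]
orientation: [-2.569, -1.808, 0.0]
contact_force: [-2.1, 1.2, 0.8]
opening: 12.0
finger_force: 30.0
```

>>> servo_tool:
  deltas:
    - [0,0,0.06,0,0,7,1]
    - [0,0,0.12,0,0,14,1]

```text
time_s: 4.7
eef_pos: [559.5, 206.3, 92.2]
orientation: [-2.773, -1.476, -0.001]
contact_force: [-0.2, 0.3, -0.3]
opening: 11.5
finger_force: 30.0
```

>>> servo_tool:
  deltas:
    - [0,0,0.06,0,0,7,1]
    - [0,0,0.12,0,0,14,1]
    - [0,0,0.18,0,0,21,1]
    - [0,0,0.24,0,0,28,1]
    - [0,0,0.3,0,0,34,1]
    - [0,0,0.33,0,0,38,1]
    - [0,0,0.33,0,0,38,1]
    - [0,0,0.33,0,0,38,1]

```text
time_s: 5.7
eef_pos: [560.3, 205.1, 89.1]
orientation: [3.1, 0.499, 0.003]
contact_force: [1.4, -3.4, -2.4]
opening: 11.9
finger_force: 30.0
```

```bash
python3 - <<'E'
from h import *
s=ctrl.state();R=Rot.from_rotvec(s["orientation"]).as_matrix();print(np.degrees(np.arctan2(R[1,0],R[0,0])),s["eef_pos"],s["contact_force"],s["wrist_torque"],s["opening"],s["finger_force"],s["joint_pos"].round(2))
E
```

```text
18.28679054534851 [560.32115917 205.14990755  89.06411794] [ 1.42492112 -3.40042874 -2.39953825] [-0.68531881 -0.4797105  -0.06284917] 11.923720798186547 30.000324547290802 [-0.8   0.8   0.67  1.79 -0.67  0.79 -1.03]
```

Tool x is at 18.3°, in line with the arm (18.5°). Open gently, rise, and check.

>>> servo_tool:
  deltas:
    - [0,0,0,0,0,0,0.85]
    - [0,0,0,0,0,0,0.7]
    - [0,0,0,0,0,0,0.6]
    - [0,0,0,0,0,0,0.5]
    - [0,0,0,0,0,0,0.5]
    - [0,0,-4,0,0,0,0.5]
    - [0,0,-9,0,0,0,0.5]
    - [0,0,-14,0,0,0,0.5]
    - [0,0,-16,0,0,0,0.5]
    - [0,0,-16,0,0,0,0.5]
    - [0,0,-16,0,0,0,0.5]

```text
time_s: 7.08
eef_pos: [558.4, 206.3, 247.7]
orientation: [-3.102, -0.499, 0.003]
contact_force: [-0.2, -0.2, -0.2]
opening: 47.1
finger_force: 0.0
```

```bash
python3 - <<'E'
from h import *
c=ctrl.camera("wrist");s=ctrl.state();print(s["eef_pos"],s["contact_force"])
x,y=proj(c,[[560,206,117]])[0].astype(int);x0=max(x-80,0);y0=max(y-80,0);print(x0,y0)
t=ctrl.camera("top")["frame"][145:205,146:206];a=cv2.resize(c["frame"][y0:y0+150,x0:x0+160],(480,450))
b=cv2.resize(t,(300,300));b=cv2.copyMakeBorder(b,0,150,0,0,cv2.BORDER_CONSTANT)
cv2.imwrite("pics/w4.png",np.hstack([a,b])[...,::-1])
E
```

```text
[558.33317599 206.22668661 247.47805582] [-0.07735935  0.11943788 -0.09125692]
170 103
```

View pics/w4.png

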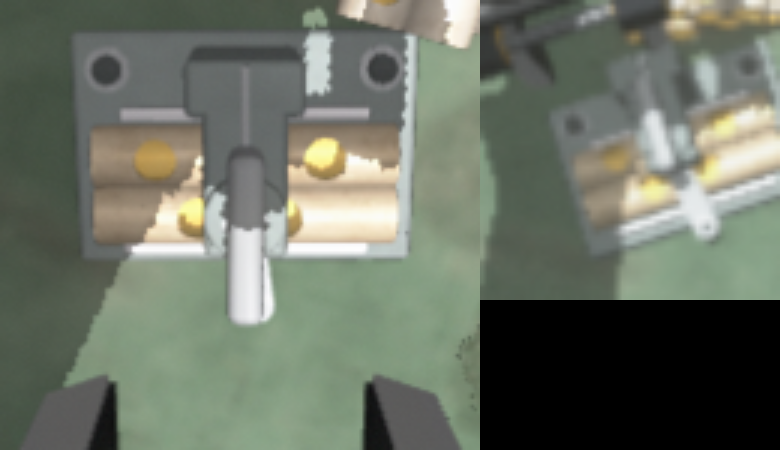

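The wing lies in line with the arm: both are vertical in the wrist crop, at column 246. The blade tip is still at top-view pixel (191.6,191), against (191.6,192) before. I'm handing it in.

```bash
python3 -c "
from cell import ctrl
print(ctrl.job_done())"
```

```text
the job is handed in; nothing more can be done
None
```

I turned the wing screw of the stand with the blade about 52° clockwise, until the wing was in line with the arm, then let go and handed the job in. The blade had not visibly moved and the other stand was never touched; foot force wasn't measured, and the hand-in gave no verdict.

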